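Hang the tool bar under the link on the sprung bench stand

ROBOT

A 6-joint arm with a two-finger parallel gripper is mounted at the origin on the work surface. World frame = base frame: x ahead of the robot, y to its left, z up, the work surface at z = 0. Lengths are in m, angles in rad, forces in N, time in s.
With the tool pointing down it reaches from about 0.25 to 0.725 m from the base axis. Payload 4 kg.
Tool frame: the origin (TCP) lies midway between the tips of the shut fingers; the grasp point (between the pads) lies 19 mm behind it (bot.grip_point_offset is the distance from the TCP to the grasp point, in m); z points along the fingers, y is the line along which they close (so a half turn about z gives the same grasp; the last joint's range is limited). The gripper opens to 85 mm and grips with 20 to 120 N. Pads are 22 mm wide; open, the fingers measure 114 mm over their backs; the gripper's body (76 mm by 85 mm) begins 54 mm behind the grasp point. The pads swing forward as they close: fully open they stand 13 mm farther back than shut.
Start: joints at [-1.269, 0.241, 0.005, 1.335, 0, 1.571], TCP at [0.149, -0.477, 0.231] pointing down, gripper open.
Joint ranges: [-2.72, 2.72], [-1.05, 1.87], [-1.09, 1.28], [-1.99, 2.15], [-1.42, 1.44], [-3.14, 3.14]. Speed limits (rad/s): [2.79, 2.79, 3.14, 3.14, 3.14, 3.14].

INTERFACE

Orientations are given as a unit quaternion [x, y, z, w].
In Python, from workcell import bot gives the robot as it stands.
- The arm moves only by the tool step_arm, never from a script. Its argument "targets" is text: rows parted by semicolons, each of 7 numbers parted by spaces: the opening, from -1 (shut) to 1 (fully open), so that 0 is half open, then the shift along the world's x, y, z normalised to -1 to 1, where 1 is 0.5 m, then the turn, a rotation vector about the world's x, y, z normalised to -1 to 1, where 1 is pi/4 rad. In form: gripper x y z wx wy wz; .... A call has 1 to 10 rows; each row is the pose to reach, as a shift and turn from the pose commanded when the call began; what a row does not reach only later rows make up. A row lasts 1/12 s, in which the tool goes at most 41.7 mm and 7.16 degrees, less where a joint would pass 70% of its speed; a pose out of reach is approached as far as the arm can. A call with a number of a shift or a turn outside -1 to 1 is refused whole. A call with a gripper value outside its range is refused whole. The fingers move at their own pace and stop on an object; the grip force is fixed at half the most. Time passes only in rows, so rows that repeat a pose let the fingers close. It gives the time, the measured TCP pose, the force, the opening and the grip force at its end, in the units of the state.
- bot.get_obs(): the state, without advancing time (a new reading comes with each control period).
- bot.camera(name): name is "side" or "top"; returns the picture (420x560x3 uint8, red, green, blue); there is no depth.
- bot.camera_info(name): a dict with "vertical_fov" (degrees; the focal length in pixels is half the picture's height over the tangent of half this angle, whatever the lens; pixels are square), "cx", "cy" (the principal point, pixels), "pose" (4x4, takes a point from camera to world coordinates). Camera axes: x right, y up, looking along -z (the intrinsics and any distortion apply to the point x, -y, -z); pixel columns grow to the right and rows downward; lengths in m; the calibration is good to about 2 mm. A picture is of the moment at which its call begins. camera_info takes no time and is no camera call.
- bot.job_done(): hands the job in; it is judged then, once.
The state is a dict: "clock": time; "joint_pos": joint angles; "joint_vel": joint speeds; "tau": joint torques, N m; "eef_pos": TCP position; "tool_rot": TCP orientation; "ft_force": force on the tool from outside, world axes, zero at the start; "ft_torque": the same for the moment, N m; "grip_width": finger opening in m; "grasp_force": force on a finger pad.
Only numpy, scipy, OpenCV 4.12 (cv2) and the standard library are available. Lean on these libraries where they do the work, as an engineer would, in place of code of your own. Each camera call takes 0.05 s, during which the arm holds its last target. There are 200 camera calls.

TASK

Clear the bench: first hang the steel link by its upper loop on the peg of the sprung stand and let go of it; then hang the wooden tool bar from the link's lower loop by its snap hook, pulling gently down (no more than 20 N on the link) until the spring gate has snapped shut below the link's bottom pin. Let go, so that stand, link and bar hang as one still chain, and leave the other things on the bench where they are.

Things in the scene. Friction and masses are not known exactly. Their poses are not given: they have to be found in the camera images.
- stand: Fixed steel stand: post 22 mm thick, 382 mm tall, on a base plate 140 x 150 x 12 mm. Origin on the bench on the post's axis, z up. A grey collar slides on the post above a coil spring and carries a level round peg (10 mm thick) that runs out along -x.
- peg_seat (a point): Top of the peg in its shallow dip, where the link hangs, 115 mm from the post's axis; stand's axes. Peg's underside is 10 mm lower; towards the post it rises 10 mm in 25 mm. Peg and collar are sprung: the link alone does not move them, but a pull does, softly, some 5 to 10 mm more per newton, to a hard stop 80 mm down; they return when eased. Moves with the peg.
- peg_tip (a point): Top of the peg's upturned free end, 19 mm along -x from peg_seat and 20 mm above it. Moves with the peg.
- link_center (a point): Steel link like a short ladder, 118 mm tall, 40 mm wide (y), 12 mm deep (x), 0.15 kg: two flat sides 4 mm thick joined by three 7 mm round pins along y, 54 mm above, 10 mm above and 54 mm below this centre point. z up along it, x through its loops; front and back alike. Starts upright in the block's slot; lift straight up, gripped across its width near the top.
- link_upper_pin (a point): Centre of the link's top pin (7 mm thick), which lies on the peg. The upper loop below it is 37 mm high and 32 mm wide inside.
- link_lower_pin (a point): Centre of the link's bottom pin (7 mm thick), which the snap hook goes over. The lower loop above it is 57 mm high and 32 mm wide inside. The link ends 5 mm below it.
- block: Fixed wooden block 90 x 110 x 38 mm with a slot 14.5 mm (x) by 43 mm (y), 33 mm deep, in the middle of its top. Origin under its centre, on the bench.
- rack_center (a point): Wooden tool bar, 0.2 kg, on two foot boards: bar 160 mm long (x), 28 wide, 26 high. This point is in the bar's mid-height and mid-width under the hook, 49 mm above the bench; the bar reaches 95 mm along -x and 65 mm along +x. z up. Feet (8 x 46 x 36 mm) below it at x = -40 and +56 mm; three short punches stick down between. It hangs level by its hook.
- rack_grip (a point): On the long bare end of the tool bar, 70 mm along -x from rack_center, bar's mid-height: the place to grip it, across its 28 mm (y).
- rack_hook (a point): Where the link's bottom pin's centre lies when fully home in the crook of the snap hook on top of the bar, 66 mm above rack_center, same axes. Hook: 7 mm round steel in the x-z plane; shank at x = -13.5 mm, tip at x = +13.5 mm reaching down to 22.5 mm below this point; the hook's top is 11 mm above this point, the bar's top 53 mm below it. Open towards +x under the tip.
- rack_gate (a point): Middle of the hook's sprung gate (5 mm wire from shank to tip), 21 mm below rack_hook, sloping up to the tip. The pin comes in from +x under the tip, 27 to 47 mm below rack_hook, then goes up: it pushes the gate in with 4 to 9 N (more than the bar's weight; least near the tip), over some 22 mm, until the gate springs shut below it.
- awl: Bystander: wooden-handled awl 150 mm long lying on the bench. Origin under its middle.
- mallet: Bystander: hammer 200 mm long lying on the bench.
- jar: Bystander: jar 64 mm wide, 85 mm tall. Origin under its centre.
- spool: Bystander: wooden thread spool 36 mm wide, 42 mm tall.
- loose_ring: Bystander: plain steel ring 48 mm wide, 7 mm thick, lying flat.
- dye: Bystander: small bottle 36 mm wide, 70 mm tall.
- cup: Bystander: white mug 80 mm wide, 90 mm tall.

How it is judged:
By the outcome, as a careful person would: the job done as asked, in the order asked, and still so for the second after the job is handed in, with the robot touching nothing.
It also fails if it takes over 72 s, if anything falls off the work surface, if the arm or the gripper's body presses on something with over 40 N, if the wrist force passes 120 N, or if a joint passes its speed limit or range.

## Working session

There is one attempt and no reset: what is moved stays moved. The work goes in short steps, Python scripts to look and compute and a tool call to move; the robot and the scene stay as the last step left them, time stands still between calls to the robot, and variables do not carry over. Pictures are saved under pics/ and viewed, at most 10 in all, crops included, and the job is handed in when it is done.

Besides the shell and the picture viewer there is one more tool, called after "Call:" by a JSON object that holds its "name" and its "arguments". step_arm: Moves the arm, as the interface text tells. Scaled input: -1 to 1 covers 0.5 m each way for a shift and pi/4 rad each way for a turn. Its arguments: {"type":"object","properties":{"targets":{"type":"string"}},"required":["targets"]}

```bash
mkdir -p pics
python3 - <<'E'
from workcell import bot
import cv2
for n in("side","top"):
    i=bot.camera_info(n); print(n,i)
    cv2.imwrite(f"pics/{n}0.png",bot.camera(n)[:,:,::-1])
o=bot.get_obs();print(o)
E
```

```text
side {'vertical_fov': 42.632207173332304, 'cx': 273.2422658491652, 'cy': 209.36071641575148, 'pose': array([[-0.94610942,  0.19507176, -0.25850334,  0.20707161],
       [-0.32329681, -0.61544295,  0.71882483,  1.07913671],
       [-0.01887163,  0.76366025,  0.64534245,  1.17623701],
       [ 0.        ,  0.        ,  0.        ,  1.        ]])}
top {'vertical_fov': 54.79991205568486, 'cx': 276.95168301435996, 'cy': 214.73534526609845, 'pose': array([[-0.03003213,  0.99115085, -0.12929839,  0.41006008],
       [-0.99932855, -0.03248948, -0.01693767,  0.03905725],
       [-0.02098862,  0.12870289,  0.99146106,  1.52305647],
       [ 0.        ,  0.        ,  0.        ,  1.        ]])}
{'clock': 0.1, 'joint_pos': array([-1.26897599e+00,  2.41350619e-01,  3.88211284e-03,  1.33521398e+00,
       -1.62820178e-05,  1.57080718e+00]), 'joint_vel': array([ 0.00201848,  0.00068301,  0.00416753,  0.00107555, -0.00068698,
        0.00107592]), 'tau': array([-6.84537536e-04, -3.73137510e+01,  2.53010291e+01,  1.08837930e-02,
        3.88538353e-05,  9.28802592e-06]), 'eef_pos': array([ 0.14845813, -0.47686507,  0.23050434]), 'tool_rot': array([ 9.88635029e-01,  1.50332595e-01, -1.49833966e-04, -9.31134580e-04]), 'ft_force': array([-0.27255052, -0.24581103,  0.10103073]), 'ft_torque': array([ 0.02487878, -0.01867695, -0.0099275 ]), 'grasp_force': 0.0, 'grip_width': 0.08550170147620012}
```

View pics/side0.png

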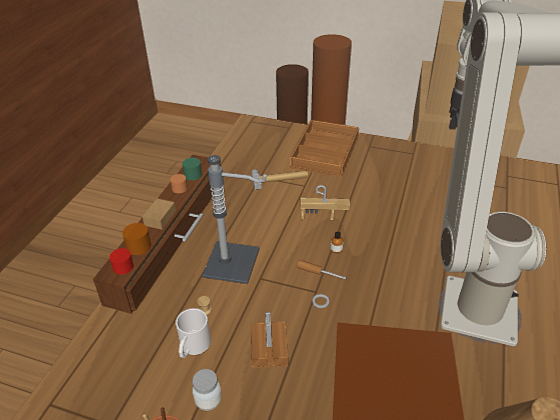

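View pics/top0.png

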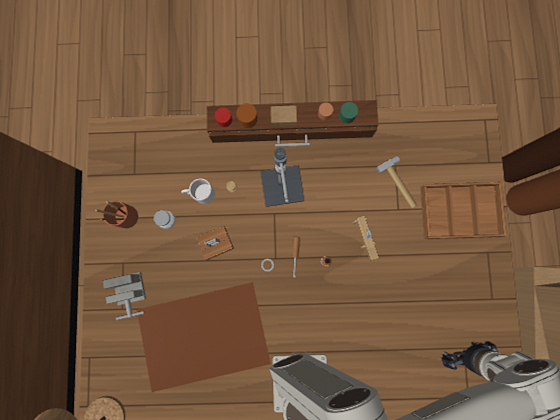

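Side view: stand base at about (232,262) with the peg at (222,175) to (258,178); block (269,343) with the link at (268,330); rack (325,204) with its hook at (321,190). Top view: post (281,155), block (215,243), rack (367,238). Next I zoom in on these.

Run:
```python
import cv2,numpy as np
s=cv2.imread("pics/side0.png");t=cv2.imread("pics/top0.png")
def tile(im,x,y,w=65,h=70):
    return cv2.resize(im[y:y+h,x:x+w],(260,280),interpolation=cv2.INTER_CUBIC)
r1=[(s,200,145),(s,238,305),(s,293,175)]
r2=[(t,255,142),(t,183,208),(t,335,204)]
cv2.imwrite("pics/m0.png",np.vstack([np.hstack([tile(*a) for a in r]) for r in(r1,r2)]))
```

```text
(no output)
```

View pics/m0.png

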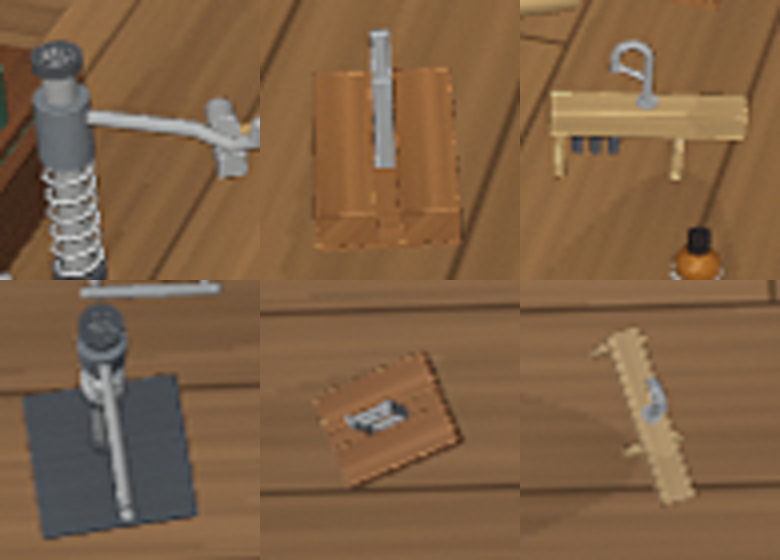

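The tiles show the peg running from the collar towards the robot. The rack's +x (hook opening, near foot) points away from the robot. The link stands upright in the block. I'll cast rays to turn these into positions.

```bash
cat > h.py <<'E'
import numpy as np
from workcell import bot
def ray(n,u,v):
    i=bot.camera_info(n);f=210/np.tan(np.radians(i["vertical_fov"])/2);P=np.array(i["pose"])
    d=P[:3,:3]@np.array([(u-i["cx"])/f,-(v-i["cy"])/f,-1.]);return P[:3,3],d
def onz(n,u,v,z):
    o,d=ray(n,u,v);return o+d*(z-o[2])/d[2]
def onplane(n,u,v,p,nrm):
    o,d=ray(n,u,v);return o+d*(np.dot(p-o,nrm)/np.dot(d,nrm))
def tri(a,b):
    (o,d),(q,e)=ray(*a),ray(*b);s=np.linalg.lstsq(np.c_[d,-e],q-o,rcond=None)[0]
    x,y=o+d*s[0],q+e*s[1];return (x+y)/2,np.linalg.norm(x-y)
E
cat > a.py <<'E'
from h import *
np.set_printoptions(precision=4,suppress=True)
T=lambda n,x0,y0,x,y:(n,x0+x/4-.5+.125,y0+y/4-.375)
st=lambda x,y:T("top",255,142,x,y); bl=lambda x,y:T("top",183,208,x,y); rk=lambda x,y:T("top",335,204,x,y)
ss=lambda x,y:T("side",200,145,x,y); sb=lambda x,y:T("side",238,305,x,y); sr=lambda x,y:T("side",293,175,x,y)
B=np.array([onz(*st(x,y-280),.012) for x,y in[(22,395),(178,374),(197,517),(43,538)]]);print("base",B,B.mean(0))
pt,e=tri(st(100,325-280),ss(58,44));print("posttop",pt,e, onz(*st(100,45),.382),onz(*ss(58,44),.382))
tip=onz(*st(125,518-280),.32);print("tip@.32",tip)
p=np.r_[pt[:2],0];d=tip-pt;d[2]=0;d/=np.linalg.norm(d);print("dir",d,np.degrees(np.arctan2(-d[1],-d[0])))
for q in[(92,118),(130,121),(170,127),(205,137),(218,146),(222,120)]:
    x=onplane(*ss(*q),p,np.array([-d[1],d[0],0]));print("peg",q,x,(x-p)@d)
K=np.array([onz(*bl(x-260,y-280),.038) for x,y in[(315,402),(425,352),(461,438),(350,487)]]);print("block",K,K.mean(0),np.linalg.norm(np.diff(K,axis=0),axis=1))
print("slot link",onz(*bl(377-260,415-280),.123)); print("linktop tri",tri(bl(377-260,413-280),sb(379-260,33)))
R=np.array([onz(*rk(x-520,y-280),.062) for x,y in[(610,338),(636,328),(694,493),(668,504)]]);print("rack",R,R.mean(0))
a=(R[0]+R[1])/2;b=(R[2]+R[3])/2;u=(a-b)/np.linalg.norm(a-b);print("len",np.linalg.norm(a-b),"yaw",np.degrees(np.arctan2(u[1],u[0])),"ctr",b+u*.095,"grip",b+u*.025)
E
python3 a.py
```

```text
base [[ 0.78    0.124   0.012 ]
 [ 0.7953 -0.0255  0.012 ]
 [ 0.6565 -0.0383  0.012 ]
 [ 0.6413  0.1076  0.012 ]] [0.7183 0.0419 0.012 ]
posttop [0.7372 0.0453 0.3892] 2.9437452138606892e-05 [0.7393 0.0454 0.382 ] [0.742  0.0359 0.382 ]
tip@.32 [0.6073 0.0315 0.32  ]
dir [-0.9944 -0.1055  0.    ] 6.057976453666525
peg (92, 118) [0.7191 0.0434 0.3326] 0.01820377747187307
peg (130, 121) [0.6931 0.0406 0.334 ] 0.04440507390791213
peg (170, 127) [0.666  0.0378 0.333 ] 0.07162606091319351
peg (205, 137) [0.6426 0.0353 0.3283] 0.09512322684977942
peg (218, 146) [0.6341 0.0344 0.3222] 0.10365188070417211
peg (222, 120) [0.6305 0.034  0.3439] 0.10727070048873552
block [[0.5266 0.3639 0.038 ]
 [0.5696 0.2617 0.038 ]
 [0.4893 0.2296 0.038 ]
 [0.4477 0.3321 0.038 ]] [0.5083 0.2968 0.038 ] [0.1109 0.0865 0.1106]
slot link [0.5069 0.2914 0.123 ]
linktop tri (array([0.5103, 0.2906, 0.1304]), np.float64(0.004414789070035606))
rack [[ 0.5787 -0.2256  0.062 ]
 [ 0.5871 -0.2495  0.062 ]
 [ 0.4371 -0.2925  0.062 ]
 [ 0.4281 -0.2689  0.062 ]] [ 0.5077 -0.2591  0.062 ]
len 0.15637084372896323 yaw 16.00672282564922 ctr [ 0.5239 -0.2545  0.062 ] grip [ 0.4566 -0.2738  0.062 ]
```

Post axis is about (0.738, 0.045), stand yaw 6° (base edges agree), link at about (0.508, 0.294) with yaw 22°, and rack yaw 16°. Bar length checks at 156 of 160 mm. Moving over to the link.

Call:
{"name": "step_arm", "arguments": {"targets": "1 0.07 0.15 0.04 0 0 0; 1 0.14 0.30 0.04 0 0 0.05; 1 0.2 0.43 0.04 0 0 0.11; 1 0.27 0.58 0.04 0 0 0.11; 1 0.33 0.71 0.04 0 0 0.11; 1 0.4 0.86 0.04 0 0 0.11; 1 0.46 0.98 0.04 0 0 0.11; 1 0.46 0.98 0.04 0 0 0.11; 1 0.46 0.98 0.04 0 0 0.11; 1 0.46 0.98 0.04 0 0 0.11"}}

```text
clock: 0.93
eef_pos: [0.3248, -0.0994, 0.2501]
tool_rot: [0.981, 0.193, 0.0, 0.0]
ft_force: [1.0, -0.3, 0.1]
grip_width: 0.0854
grasp_force: 0.0
```

Call:
{"name": "step_arm", "arguments": {"targets": "1 0.366 0.784 0 0 0 0; 1 0.366 0.784 0 0 0 0; 1 0.366 0.784 0 0 0 0; 1 0.366 0.784 0 0 0 0; 1 0.366 0.784 0 0 0 0; 1 0.366 0.784 0 0 0 0; 1 0.366 0.784 0 0 0 0; 1 0.366 0.784 0 0 0 0; 1 0.366 0.784 0 0 0 0; 1 0.366 0.784 0 0 0 0"}}

```text
clock: 1.77
eef_pos: [0.5107, 0.2403, 0.2492]
tool_rot: [0.977, 0.213, -0.003, -0.01]
ft_force: [0.8, 0.8, 1.0]
grip_width: 0.0853
grasp_force: 0.0
```

Call:
{"name": "step_arm", "arguments": {"targets": "1 0.01 0.02 -0.1 0 0 0; 1 0.01 0.02 -0.1 0 0 0; 1 0.01 0.02 -0.1 0 0 0; 1 0.01 0.02 -0.1 0 0 0"}}

```text
clock: 2.1
eef_pos: [0.5155, 0.244, 0.1995]
tool_rot: [0.977, 0.214, -0.004, -0.01]
ft_force: [0.3, -0.4, 0.4]
grip_width: 0.0852
grasp_force: 0.0
```

Run:
```python
from workcell import bot
import cv2,numpy as np
print({k:bot.get_obs()[k] for k in("eef_pos","tool_rot","clock")})
s=bot.camera("side")[:,:,::-1];t=bot.camera("top")[:,:,::-1]
cv2.imwrite("pics/s1.png",s);cv2.imwrite("pics/t1.png",t)
f=lambda im,x,y:cv2.resize(im[y:y+110,x:x+80],(400,550),interpolation=cv2.INTER_CUBIC)
cv2.imwrite("pics/m1.png",np.hstack([f(s,230,260),f(t,170,185)]))
```

```text
{'eef_pos': array([0.51548712, 0.24402677, 0.19946356]), 'tool_rot': array([ 0.97676476,  0.21402591, -0.00424018, -0.01027342]), 'clock': 2.1}
```

View pics/m1.png

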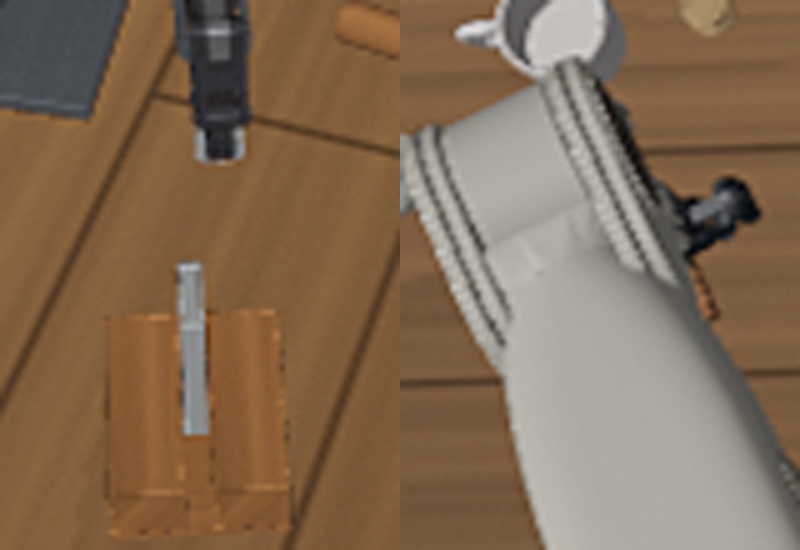

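The arm lags or is rate-limited here. The link's top is at tile (190,267), with the gripper above and to one side of it. I'll work out the correction.

```bash
cat >> h.py <<'E'
from scipy.spatial.transform import Rotation as R_
def goal(yaw,tilt=0):  # link/rack yaw deg; tilt: tool leans back (body toward local -x) deg
    z=R_.from_euler("z",yaw,degrees=True)
    return z*R_.from_euler("y",tilt*-1,degrees=True)*R_.from_quat([1,0,0,0])
def need(p,yaw,tilt=0):
    o=bot.get_obs();r=R_.from_quat(o["tool_rot"]);g=goal(yaw,tilt)
    print("shift",np.round((np.array(p)-o["eef_pos"])/.5,4),"turn",np.round((g*r.inv()).as_rotvec()/(np.pi/4),4),"tcp",np.round(o["eef_pos"],4),"F",np.round(o["ft_force"],2),"w",round(o["grip_width"],4),"t",o["clock"])
E
python3 -c "
from h import *
need([.508,.293,.2],22.3); print(goal(0,20).apply([0,0,1]))
need([.508,.293,.09],22.3)"
```

```text
shift [-0.0176  0.0973 -0.0036] turn [-0.0263 -0.0095 -0.0533] tcp [0.5168 0.2444 0.2018] F [0.51 0.36 0.66] w 0.0854 t 2.2
[ 0.34202014  0.         -0.93969262]
shift [-0.0176  0.0973 -0.2236] turn [-0.0263 -0.0095 -0.0533] tcp [0.5168 0.2444 0.2018] F [0.51 0.36 0.66] w 0.0854 t 2.2
```

Call:
{"name": "step_arm", "arguments": {"targets": "1 -0.018 0.097 -0.004 -0.026 -0.01 -0.053; 1 -0.018 0.097 -0.004 -0.026 -0.01 -0.053; 1 -0.018 0.097 -0.004 -0.026 -0.01 -0.053; 1 -0.018 0.097 -0.004 -0.026 -0.01 -0.053"}}

```text
clock: 2.53
eef_pos: [0.5232, 0.2609, 0.1993]
tool_rot: [0.975, 0.222, -0.003, -0.014]
ft_force: [-0.6, 1.1, -0.6]
grip_width: 0.0853
grasp_force: 0.0
```

```bash
python3 -c "
from h import *
print(onz('side',267.6,313,.123))
need([.508,.293,.09],22.3)"
```

```text
[0.51399464 0.28553802 0.123     ]
shift [-0.0303  0.0642 -0.2187] turn [-0.033  -0.0155 -0.0759] tcp [0.5232 0.2609 0.1993] F [-0.58  1.05 -0.6 ] w 0.0853 t 2.5333
```

```bash
python3 -c "
from h import *
print(np.round(bot.get_obs()['joint_pos'],3))"
```

```text
[0.448 0.424 0.181 1.329 0.029 3.141]
```

Joint 6 is at its limit, so I'll make a half turn (+z), which gives an equivalent grasp.

Call:
{"name": "step_arm", "arguments": {"targets": "1 0 0 0 0 0 0.16; 1 0 0 0 0 0 0.32; 1 0 0 0 0 0 0.48; 1 0 0 0 0 0 0.64; 1 0 0 0 0 0 0.8; 1 0 0 0 0 0 0.96; 1 0 0 0 0 0 1"}}

```text
clock: 3.12
eef_pos: [0.5229, 0.2606, 0.1988]
tool_rot: [0.814, 0.58, -0.009, -0.011]
ft_force: [-0.2, -0.2, 0.1]
grip_width: 0.0856
grasp_force: 0.0
```

Call:
{"name": "step_arm", "arguments": {"targets": "1 0 0 0 0 0 0.16; 1 0 0 0 0 0 0.32; 1 0 0 0 0 0 0.48; 1 0 0 0 0 0 0.64; 1 0 0 0 0 0 0.8; 1 0 0 0 0 0 0.96; 1 0 0 0 0 0 1"}}

```text
clock: 3.7
eef_pos: [0.5229, 0.2606, 0.1988]
tool_rot: [0.53, 0.848, -0.013, -0.007]
ft_force: [0.0, -0.6, 0.1]
grip_width: 0.0853
grasp_force: 0.0
```

Call:
{"name": "step_arm", "arguments": {"targets": "1 0 0 0 0 0 0.16; 1 0 0 0 0 0 0.32; 1 0 0 0 0 0 0.48; 1 0 0 0 0 0 0.64; 1 0 0 0 0 0 0.8; 1 0 0 0 0 0 0.96; 1 0 0 0 0 0 1"}}

```text
clock: 4.28
eef_pos: [0.5228, 0.2606, 0.1989]
tool_rot: [0.165, 0.986, -0.014, -0.001]
ft_force: [0.3, 0.2, -0.5]
grip_width: 0.0854
grasp_force: 0.0
```

```bash
sed -i 's/R_.from_quat(\[1,0,0,0\])/R_.from_quat([0,1,0,0])/' h.py; python3 -c "
from h import *
need([.510,.290,.2],22.3); print(bot.get_obs()['joint_pos'])"
```

```text
shift [-0.0257  0.0588  0.0023] turn [0.0372 0.0045 0.9185] tcp [0.5228 0.2606 0.1989] F [ 0.3   0.22 -0.53] w 0.0854 t 4.2833
[ 0.47365526  0.43827215  0.20220968  1.35357702 -0.02173193  0.80609595]
```

Call:
{"name": "step_arm", "arguments": {"targets": "1 -0.01 0.03 0 0.01 0 0.16; 1 -0.026 0.059 0 0.02 0 0.32; 1 -0.026 0.059 0 0.03 0.004 0.48; 1 -0.026 0.059 0 0.037 0.004 0.64; 1 -0.026 0.059 0.002 0.037 0.004 0.8; 1 -0.026 0.059 0.002 0.037 0.004 0.918; 1 -0.026 0.059 0.002 0.037 0.004 0.918; 1 -0.026 0.059 0.002 0.037 0.004 0.918"}}

```text
clock: 4.95
eef_pos: [0.51, 0.2902, 0.1997]
tool_rot: [-0.19, 0.982, -0.0, 0.0]
ft_force: [0.1, 0.2, 0.2]
grip_width: 0.0854
grasp_force: 0.0
```

Run:
```python
from h import *
K=np.array([onz('side',230+x/5-.4,260+y/5-.4,.038) for x,y in[(108,316),(275,311),(289,490),(108,497)]]);print(K,K.mean(0))
need([.510,.290,.09],22.3)
import cv2
s=bot.camera("side")[:,:,::-1]
f=lambda im,x,y:cv2.resize(im[y:y+90,x:x+120],(800,600),interpolation=cv2.INTER_CUBIC)
cv2.imwrite("pics/m2.png",f(s,210,275))
```

```text
[[0.56899472 0.26544165 0.038     ]
 [0.48662481 0.235215   0.038     ]
 [0.44621116 0.33757396 0.038     ]
 [0.52986998 0.36920718 0.038     ]] [0.50792517 0.30185945 0.038     ]
shift [ 0.     -0.0004 -0.2194] turn [0.0004 0.0005 0.0097] tcp [0.51   0.2902 0.1997] F [0.09 0.18 0.21] w 0.0854 t 4.95
```

View pics/m2.png

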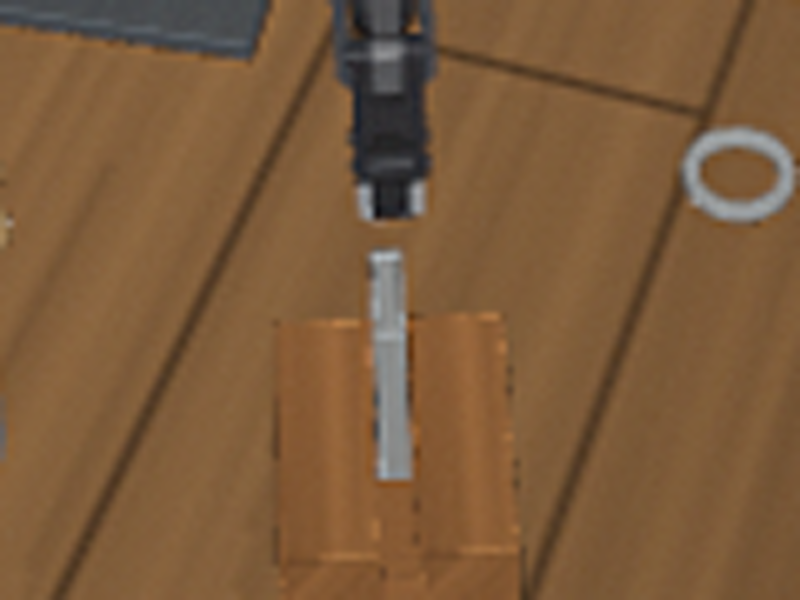

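The image shows the link edge-on: far side's top at tile (388,250), near side's foot at (395,480). My earlier link-top pixel was therefore the far side. Taking block and link together, the centre is about (0.508, 0.298). Descending to grasp.

Call:
{"name": "step_arm", "arguments": {"targets": "1 -0.004 0.016 -0.03 0 0 0.01; 1 -0.004 0.016 -0.1 0 0 0.01; 1 -0.004 0.016 -0.16 0 0 0.01; 1 -0.004 0.016 -0.2 0 0 0.01; 1 -0.004 0.016 -0.22 0 0 0.01; 1 -0.004 0.016 -0.22 0 0 0.01"}}

```text
clock: 5.5
eef_pos: [0.5063, 0.2974, 0.0865]
tool_rot: [-0.194, 0.981, -0.001, -0.003]
ft_force: [0.3, 0.0, 0.7]
grip_width: 0.0853
grasp_force: 0.0
```

Call:
{"name": "step_arm", "arguments": {"targets": "-0.1 0 0 0 0 0 0; -0.1 0 0 0 0 0 0; -0.1 0 0 0 0 0 0; -0.1 0 0 0 0 0 0; -0.1 0 0 0 0 0 0; -0.1 0 0 0 0 0 0"}}

```text
clock: 6.0
eef_pos: [0.5092, 0.2993, 0.0911]
tool_rot: [-0.195, 0.981, 0.0, 0.002]
ft_force: [-0.9, 0.3, 7.0]
grip_width: 0.0392
grasp_force: 43.3
```

Call:
{"name": "step_arm", "arguments": {"targets": "-1 0 0 0 0 0 0; -1 0 0 0 0 0 0; -1 0 0 0.02 0 0 0; -1 0 0 0.05 0 0 0; -1 0 0 0.1 0 0 0; -1 0 0 0.17 0 0 0; -1 0 0 0.25 0 0 0; -1 0 0 0.33 0 0 0; -1 0 0 0.41 0 0 0; -1 0 0 0.49 0 0 0"}}

```text
clock: 6.83
eef_pos: [0.5072, 0.298, 0.3364]
tool_rot: [-0.195, 0.981, -0.0, -0.0]
ft_force: [1.1, 1.3, -1.6]
grip_width: 0.0387
grasp_force: 61.0
```

Run:
```python
from h import *
c,s_=np.cos(np.radians(6)),np.sin(np.radians(6))
seat=np.array([.738-.115*c,.045-.115*s_,0]);print(seat)
need(seat-[.1*c,.1*s_,-.34],6); print(bot.get_obs()['grasp_force'])
import cv2
s=bot.camera("side")[:,:,::-1];t=bot.camera("top")[:,:,::-1]
cv2.imwrite("pics/s3.png",s);cv2.imwrite("pics/t3.png",t)
f=lambda im,x,y,w,h,k:cv2.resize(im[y:y+h,x:x+w],None,fx=k,fy=k,interpolation=cv2.INTER_CUBIC)
cv2.imwrite("pics/m3.png",np.hstack([f(s,200,145,65,75,8),f(s,230,200,35,75,8)]))
```

```text
[0.62362998 0.03297923 0.        ]
shift [ 0.034  -0.551   0.0072] turn [ 0.0009 -0.001  -0.3663] tcp [0.5072 0.298  0.3364] F [ 1.13  1.26 -1.61] w 0.0387 t 6.8333
61.03489279747009
```

View pics/m3.png

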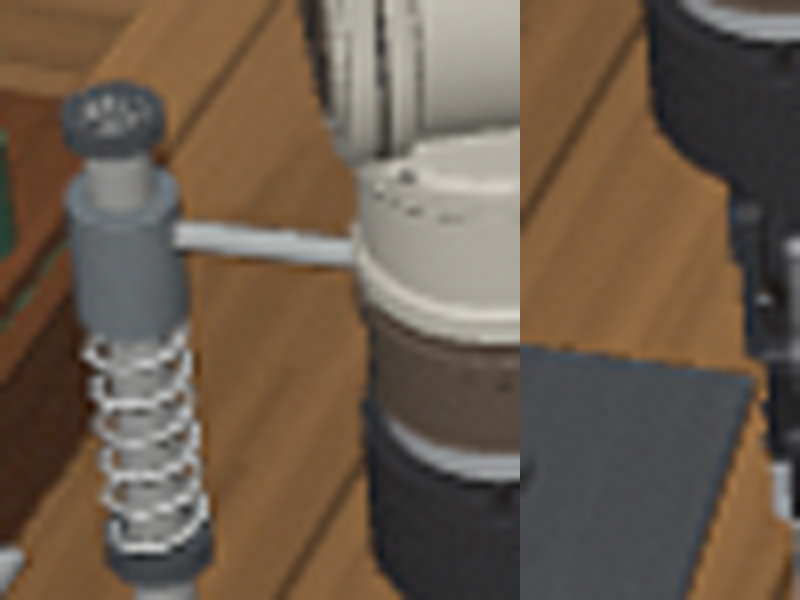

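The arm hides the peg here, but the link is out of the slot and held (0.0387 m, 61 N). Knob-top check gives 0.382 m, as specified. Seat estimate is (0.624, 0.033, 0.325). I'll move to the pre-pose in front of the peg tip.

Call:
{"name": "step_arm", "arguments": {"targets": "-1 0 -0.05 0.007 0 0 -0.05; -1 0.006 -0.12 0.007 0 0 -0.1; -1 0.01 -0.2 0.007 0 0 -0.16; -1 0.016 -0.28 0.007 0 0 -0.21; -1 0.022 -0.36 0.007 0 0 -0.27; -1 0.028 -0.44 0.007 0 0 -0.33; -1 0.032 -0.51 0.007 0 0 -0.366; -1 0.034 -0.551 0.007 0 0 -0.366; -1 0.034 -0.551 0.007 0 0 -0.366; -1 0.034 -0.551 0.007 0 0 -0.366"}}

```text
clock: 7.77
eef_pos: [0.5245, 0.0219, 0.3371]
tool_rot: [-0.051, 0.999, 0.0, -0.001]
ft_force: [-0.5, 0.3, -1.6]
grip_width: 0.039
grasp_force: 61.2
```

Run:
```python
from h import *
need([.5635,.0265,.33],6); print(bot.get_obs()['grasp_force'],bot.get_obs()['joint_pos'])
import cv2
s=bot.camera("side")[:,:,::-1];t=bot.camera("top")[:,:,::-1]
cv2.imwrite("pics/s4.png",s);cv2.imwrite("pics/t4.png",t)
f=lambda im,x,y,w,h,k:cv2.resize(im[y:y+h,x:x+w],None,fx=k,fy=k,interpolation=cv2.INTER_CUBIC)
cv2.imwrite("pics/m4.png",np.hstack([f(s,200,130,100,100,6),f(t,270,142,33,100,6)]))
```

```text
shift [ 0.078   0.0093 -0.0141] turn [ 0.0001 -0.0024  0.0033] tcp [0.5245 0.0219 0.3371] F [-0.5   0.27 -1.59] w 0.039 t 7.7667
61.20744466781616 [ 4.16513248e-02  2.77560977e-01  3.25724430e-01  1.62082244e+00
  1.73116121e-05 -6.04630690e-02]
```

View pics/m4.png

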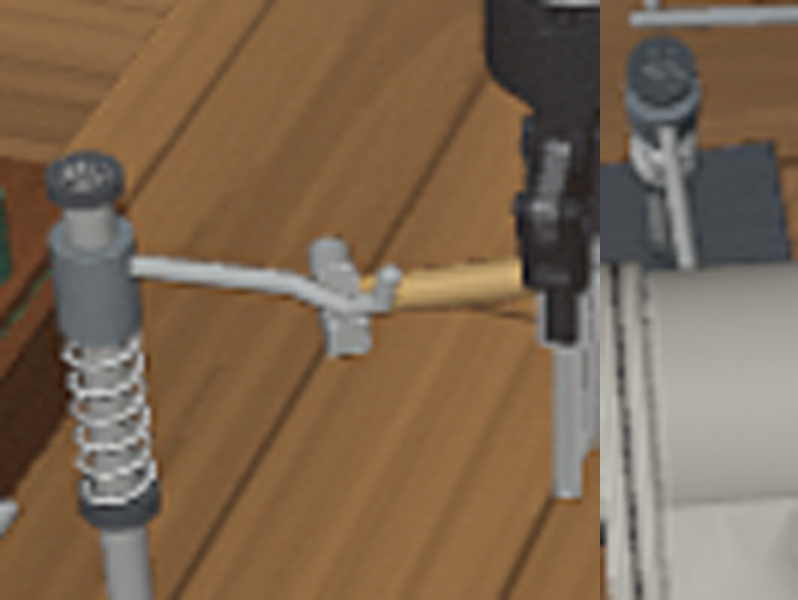

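Now clear: peg tip at tile (389,270), dip's top at about (358,298), link held upright with its bottom at (567,497).

Run:
```python
from h import *
np.set_printoptions(precision=4,suppress=True)
a=np.radians(6);d=np.array([-np.cos(a),-np.sin(a),0]);n=np.array([-d[1],d[0],0])
p=np.array([.7393,.0454,0])
for q in[(389,267),(389,273),(358,298),(358,303),(300,283),(85,178)]:
    x=onplane('side',200+q[0]/6-.42,130+q[1]/6-.42,p,n);print(q,x,(x-p)@d)
# link bottom check: near side at +20mm y of TCP
o=bot.get_obs()["eef_pos"];x=onplane('side',200+567/6-.42,130+495/6-.42,o+n*-.018,n);print('link bottom',x,(x-o))
```

```text
(389, 267) [0.6057 0.0314 0.3493] 0.13433155084826057
(389, 273) [0.6058 0.0314 0.3461] 0.1342338312054393
(358, 298) [0.6201 0.0329 0.3305] 0.11988286817533156
(358, 303) [0.6202 0.0329 0.3277] 0.1197822241893717
(300, 283) [0.6458 0.0356 0.3348] 0.09399414411275742
(85, 178) [0.7394 0.0454 0.3774] -8.410282799336237e-05
link bottom [0.5218 0.0414 0.2501] [-0.0029  0.0178 -0.0871]
```

Tip is at 134 mm from the post axis, as it must be, and its top is at z ≈ 0.350, so the seat top is ≈ 0.330. Threading the loop over the tip with TCP z at 0.331.

Call:
{"name": "step_arm", "arguments": {"targets": "-1 0.03 0.004 -0.012 0 0 0; -1 0.06 0.007 -0.012 0 0 0; -1 0.08 0.01 -0.012 0 0 0; -1 0.1 0.012 -0.012 0 0 0; -1 0.115 0.014 -0.012 0 0 0; -1 0.13 0.016 -0.012 0 0 0; -1 0.145 0.018 -0.012 0 0 0; -1 0.16 0.019 -0.012 0 0 0; -1 0.175 0.02 -0.012 0 0 0; -1 0.18 0.021 -0.012 0 0 0"}}

```text
clock: 8.7
eef_pos: [0.6157, 0.0356, 0.3307]
tool_rot: [-0.054, 0.999, -0.0, -0.001]
ft_force: [0.0, 0.4, -2.0]
grip_width: 0.0393
grasp_force: 61.3
```

Call:
{"name": "step_arm", "arguments": {"targets": "-1 0.006 0 -0.01 0 0 0; -1 0.012 0 -0.02 0 0 0; -1 0.016 0.001 -0.03 0 0 0; -1 0.016 0.001 -0.036 0 0 0; -1 0.016 0.001 -0.04 0 0 0; -1 0.016 0.001 -0.04 0 0 0"}}

```text
clock: 9.2
eef_pos: [0.6225, 0.034, 0.3109]
tool_rot: [-0.052, 0.999, -0.0, -0.001]
ft_force: [-0.3, -0.4, -1.6]
grip_width: 0.0388
grasp_force: 61.3
```

Run:
```python
from h import *
need([.6249,.0334,.3065],6)
import cv2
s=bot.camera("side")[:,:,::-1]
cv2.imwrite("pics/s5.png",s)
cv2.imwrite("pics/m5.png",cv2.resize(s[130:230,195:295],None,fx=6,fy=6,interpolation=cv2.INTER_CUBIC))
```

```text
shift [ 0.0047 -0.0012 -0.0089] turn [ 0.0006 -0.0022 -0.0001] tcp [0.6225 0.034  0.3109] F [-0.3  -0.42 -1.62] w 0.0388 t 9.2
```

View pics/m5.png

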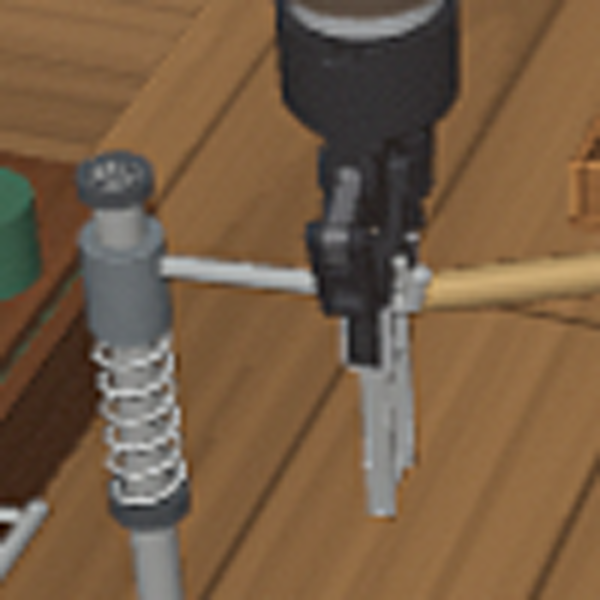

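The peg runs through the loop, with its tip visible at (420,285) on the robot side. The link's weight is still carried by the gripper, so I'll lower until it rests.

Call:
{"name": "step_arm", "arguments": {"targets": "-1 0.004 -0.001 -0.004 0 0 0; -1 0.004 -0.001 -0.006 0 0 0; -1 0.004 -0.001 -0.006 0 0 0"}}

```text
clock: 9.5
eef_pos: [0.6251, 0.0334, 0.3086]
tool_rot: [-0.052, 0.999, -0.0, -0.0]
ft_force: [-0.5, 0.1, -2.9]
grip_width: 0.039
grasp_force: 61.3
```

Call:
{"name": "step_arm", "arguments": {"targets": "-1 0 0 -0.003 0 0 0; -1 0 0 -0.006 0 0 0; -1 0 0 -0.006 0 0 0"}}

```text
clock: 9.75
eef_pos: [0.6252, 0.0335, 0.3058]
tool_rot: [-0.052, 0.999, -0.0, 0.0]
ft_force: [-0.7, 0.3, 0.6]
grip_width: 0.0389
grasp_force: 61.3
```

Call:
{"name": "step_arm", "arguments": {"targets": "-1 0 0 -0.003 0 0 0; -1 0 0 -0.006 0 0 0; -1 0 0 -0.006 0 0 0"}}

```text
clock: 10.0
eef_pos: [0.6252, 0.0335, 0.3027]
tool_rot: [-0.052, 0.999, -0.0, 0.0]
ft_force: [0.4, 0.1, 0.8]
grip_width: 0.0392
grasp_force: 61.4
```

Contact (force went from −1.6 to about +0.8). Easing up and releasing.

Call:
{"name": "step_arm", "arguments": {"targets": "-1 0 0 0.003 0 0 0; -1 0 0 0.004 0 0 0; -0.1 0 0 0.004 0 0 0; 0.2 0 0 0.004 0 0 0; 0.5 0 0 0.004 0 0 0; 0.5 0 0 0.004 0 0 0; 0.8 0 0 0.004 0 0 0; 0.8 0 0 0.004 0 0 0"}}

```text
clock: 10.67
eef_pos: [0.625, 0.0336, 0.3046]
tool_rot: [-0.052, 0.999, -0.0, -0.0]
ft_force: [0.2, 0.9, -0.2]
grip_width: 0.0769
grasp_force: 0.0
```

Call:
{"name": "step_arm", "arguments": {"targets": "0.8 0 0 0.02 0 0 0; 0.8 0 0 0.06 0 0 0; 0.8 0 0 0.12 0 0 0; 0.8 -0.04 0 0.18 0 0 0; 0.8 -0.1 0 0.2 0 0 0; 0.8 -0.17 -0.02 0.2 0 0 0; 0.8 -0.24 -0.05 0.2 0 0 0; 0.8 -0.3 -0.08 0.18 0 0 0; 0.8 -0.32 -0.12 0.14 0 0 0; 0.8 -0.33 -0.18 0.1 0 0 0"}}

```text
clock: 11.5
eef_pos: [0.4585, -0.0558, 0.3562]
tool_rot: [-0.054, 0.999, -0.0, 0.002]
ft_force: [0.7, -0.4, -0.8]
grip_width: 0.0768
grasp_force: 0.0
```

Run:
```python
from h import *
o=bot.get_obs();print(o["eef_pos"],o["joint_pos"])
import cv2
s=bot.camera("side")[:,:,::-1];t=bot.camera("top")[:,:,::-1]
cv2.imwrite("pics/s6.png",s);cv2.imwrite("pics/t6.png",t)
f=lambda im,x,y,w,h,k:cv2.resize(im[y:y+h,x:x+w],None,fx=k,fy=k,interpolation=cv2.INTER_CUBIC)
cv2.imwrite("pics/m6.png",np.hstack([f(s,200,140,66,100,6),f(s,290,150,66,100,6)]))
```

```text
[ 0.45848919 -0.05580261  0.35619141] [-1.21333635e-01  1.42130257e-01  2.03683208e-01  1.62783357e+00
  3.34114884e-04 -2.29220522e-01]
```

View pics/m6.png

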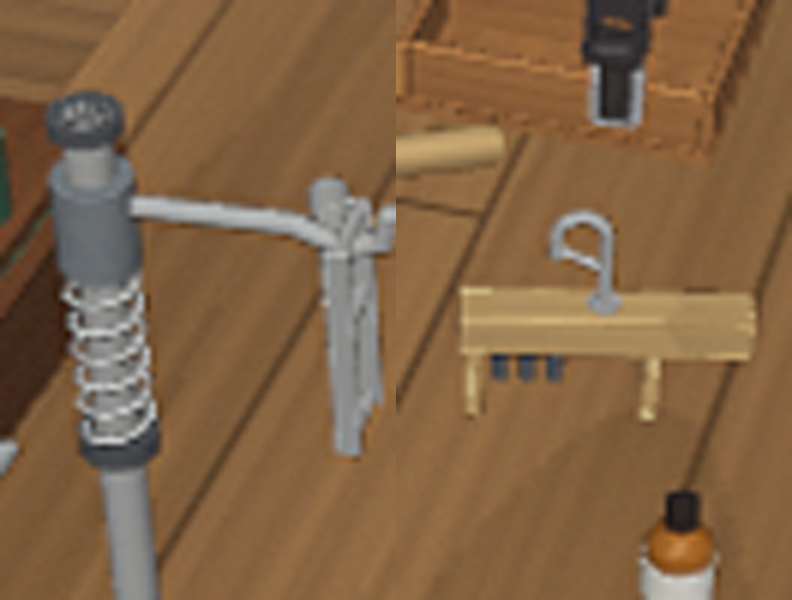

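The link hangs on the peg by its upper loop, its bottom near (347,452). The rack is untouched, with hook top at tile (583,215) and shank foot at (603,302). Computing positions.

Run:
```python
from h import *
np.set_printoptions(precision=4,suppress=True)
a=np.radians(6);d=np.array([-np.cos(a),-np.sin(a),0]);n=np.array([-d[1],d[0],0]);p=np.array([.7393,.0454,0])
x=onplane('side',200+347/6-.42,140+452/6-.42,p-n*.02,n);print("link near bottom",x,(x-p)@d)
x=onplane('side',200+347/6-.42,140+452/6-.42,p-n*.016,n);print("..",x)
u=np.array([np.cos(np.radians(16)),np.sin(np.radians(16)),0])
h=onz('side',290+187/6-.42,150+213/6-.42,.126);f=onz('side',290+207/6-.42,150+302/6-.42,.062)+.0135*u
print("hook",h,"foot->ctr",f)
# bar mask in the first top image
import cv2
t=cv2.imread("pics/top0.png");hsv=cv2.cvtColor(t,cv2.COLOR_BGR2HSV)[204:274,335:400]
print(hsv[230-204:232-204,366-335],hsv[60,5])
m=cv2.inRange(hsv,(12,60,150),(30,255,255));c=max(cv2.findContours(m,0,2)[0],key=cv2.contourArea)
r=cv2.minAreaRect(c);print(r);b=cv2.boxPoints(r)+[335,204]
print(np.array([onz('top',*q,.062) for q in b]))
need(h-.07*u,16)
```

```text
link near bottom [0.622  0.0532 0.2237] 0.115820958360921
.. [0.6236 0.0493 0.2201]
hook [ 0.5222 -0.2498  0.126 ] foot->ctr [ 0.5234 -0.2537  0.062 ]
[[ 17  77 155]
 [ 17 106 156]] [ 15 122 111]
((30.945945739746094, 33.82432556152344), (44.480491638183594, 12.939779281616211), 72.89727020263672)
[[ 0.5779 -0.2115  0.062 ]
 [ 0.5903 -0.2568  0.062 ]
 [ 0.436  -0.2944  0.062 ]
 [ 0.4238 -0.2497  0.062 ]]
shift [-0.0045 -0.4204 -0.4523] turn [ 0.0019 -0.0067  0.2275] tcp [ 0.4571 -0.0589  0.3522] F [-1.47  0.61 -0.15] w 0.0764 t 11.6
```

Rack centre is ≈ (0.523, −0.253) at yaw 16°, and the views agree within 4 mm. Link's lower pin is at z ≈ 0.226. I'll grip the rack end with the tool leaning back 20° to keep the body clear of the peg.

```bash
python3 -c "
from h import *
need([.460,-.271,.20],16,20)"
```

```text
shift [ 0.0057 -0.4242 -0.3043] turn [ 0.0859 -0.4437  0.2252] tcp [ 0.4571 -0.0589  0.3522] F [-1.47  0.61 -0.15] w 0.0764 t 11.6
```

Call:
{"name": "step_arm", "arguments": {"targets": "0.8 0 -0.07 0 0 0 0; 0.8 0 -0.14 0 0.02 -0.08 0.04; 0.8 0 -0.22 -0.02 0.03 -0.15 0.08; 0.8 0 -0.3 -0.06 0.05 -0.23 0.12; 0.8 0.006 -0.37 -0.12 0.06 -0.3 0.15; 0.8 0.006 -0.424 -0.18 0.07 -0.37 0.19; 0.8 0.006 -0.424 -0.24 0.086 -0.444 0.225; 0.8 0.006 -0.424 -0.3 0.086 -0.444 0.225; 0.8 0.006 -0.424 -0.304 0.086 -0.444 0.225; 0.8 0.006 -0.424 -0.304 0.086 -0.444 0.225"}}

```text
clock: 12.43
eef_pos: [0.4623, -0.2676, 0.2014]
tool_rot: [-0.139, 0.975, 0.026, 0.173]
ft_force: [0.1, -0.2, -0.1]
grip_width: 0.0769
grasp_force: 0.0
```

```bash
python3 -c "
from h import *
need([.460,-.271,.031],16,20);print(bot.get_obs()['joint_pos'])"
```

```text
shift [-0.0047 -0.0067 -0.3408] turn [-0.0042  0.003  -0.0047] tcp [ 0.4623 -0.2676  0.2014] F [ 0.14 -0.23 -0.1 ] w 0.0769 t 12.4333
[-0.68798392  0.16928343 -0.22059491  0.97830905  0.29013093 -0.94078255]
```

Call:
{"name": "step_arm", "arguments": {"targets": "0.8 -0.004 -0.006 -0.06 0 0 0; 0.8 -0.004 -0.006 -0.14 0 0 0; 0.8 -0.004 -0.006 -0.22 0 0 0; 0.8 -0.004 -0.006 -0.28 0 0 0; 0.8 -0.004 -0.006 -0.32 0 0 0; 0.8 -0.004 -0.006 -0.34 0 0 0; 0.8 -0.004 -0.006 -0.34 0 0 0; 0.8 -0.004 -0.006 -0.34 0 0 0"}}

```text
clock: 13.1
eef_pos: [0.4638, -0.2722, 0.0348]
tool_rot: [-0.14, 0.974, 0.023, 0.176]
ft_force: [0.9, -0.3, 0.3]
grip_width: 0.077
grasp_force: 0.0
```

Call:
{"name": "step_arm", "arguments": {"targets": "0.2 0 0 0 0 0 0; -0.2 0 0 0 0 0 0; -1 0 0 0 0 0 0; -1 0 0 0 0 0 0; -1 0 0 0 0 0 0; -1 0 0 0 0 0 0; -1 0 0 0 0 0 0; -1 0 0 0 0 0 0"}}

```text
clock: 13.77
eef_pos: [0.4618, -0.272, 0.034]
tool_rot: [-0.139, 0.974, 0.024, 0.176]
ft_force: [-1.8, 0.5, 6.5]
grip_width: 0.0269
grasp_force: 59.0
```

```bash
python3 -c "
from h import *
need([.460,-.271,.031],16,20);print(bot.get_obs()['grasp_force'])"
```

```text
shift [-0.0036  0.0021 -0.0061] turn [ 0.0011  0.01   -0.0048] tcp [ 0.4618 -0.272   0.034 ] F [-1.8   0.51  6.49] w 0.0269 t 13.7667
58.98774862289429
```

Gripped at 27 mm, near the 28 mm width. Lift, swing over in front of the link, and check the bar numerically.

Call:
{"name": "step_arm", "arguments": {"targets": "-1 0 0 0.01 0 0 0; -1 0 0 0.03 0 0 0; -1 0 0 0.07 0 0 0; -1 0 0 0.12 0 0 0; -1 0 0 0.18 0 0 0; -1 0 0 0.24 0 0 0; -1 0 0 0.28 0 0 0; -1 0 0 0.294 0 0 0; -1 0 0 0.294 0 0 0; -1 0 0 0.294 0 0 0"}}

```text
clock: 14.6
eef_pos: [0.4602, -0.271, 0.1785]
tool_rot: [-0.139, 0.975, 0.025, 0.174]
ft_force: [-0.8, 0.7, -2.8]
grip_width: 0.0272
grasp_force: 59.4
```

```bash
python3 -c "
from h import *
need([.4817,.0183,.181],6,20);print(bot.get_obs()['grasp_force'],bot.get_obs()['ft_torque'])"
```

```text
shift [0.043  0.5786 0.005 ] turn [-0.0009  0.0047 -0.227 ] tcp [ 0.4602 -0.271   0.1785] F [-0.84  0.67 -2.81] w 0.0272 t 14.6
59.390316009521484 [-0.17023866  0.67669515  0.02694497]
```

Call:
{"name": "step_arm", "arguments": {"targets": "-1 0 0.04 0.005 0 0 -0.02; -1 0.004 0.11 0.005 0 0 -0.05; -1 0.01 0.18 0.005 0 0 -0.08; -1 0.015 0.25 0.005 0 0 -0.11; -1 0.02 0.32 0.005 0 0 -0.14; -1 0.027 0.39 0.005 0 0 -0.17; -1 0.034 0.46 0.005 0 0 -0.2; -1 0.04 0.52 0.005 0 0 -0.227; -1 0.043 0.565 0.005 0 0 -0.227; -1 0.043 0.579 0.005 0 0 -0.227"}}

```text
clock: 15.43
eef_pos: [0.4804, 0.0213, 0.1793]
tool_rot: [-0.054, 0.983, 0.01, 0.173]
ft_force: [0.8, -0.1, -0.8]
grip_width: 0.0269
grasp_force: 60.0
```

Call:
{"name": "step_arm", "arguments": {"targets": "-1 0 0 0 0 0 0; -1 0 0 0 0 0 0; -1 0 0 0 0 0 0"}}

```text
clock: 15.68
eef_pos: [0.4819, 0.017, 0.181]
tool_rot: [-0.051, 0.983, 0.008, 0.175]
ft_force: [0.9, -0.0, -2.5]
grip_width: 0.0275
grasp_force: 59.9
```

Run:
```python
from h import *
np.set_printoptions(precision=4,suppress=True)
need([.5165,.022,.181],6,20)
import cv2
s=bot.camera("side")[:,:,::-1];cv2.imwrite("pics/s7.png",s)
o=bot.get_obs()["eef_pos"]
a=np.radians(6);X=np.array([np.cos(a),np.sin(a),0]);Y=np.array([-X[1],X[0],0])
def proj(P):
    i=bot.camera_info("side");f=210/np.tan(np.radians(i["vertical_fov"])/2);M=np.linalg.inv(np.array(i["pose"]))
    c=M[:3,:3]@P+M[:3,3];return np.array([i["cx"]+f*c[0]/-c[2],i["cy"]-f*c[1]/-c[2]])
C=o+.064*X+[0,0,.015]
for n,q in dict(hooktop=[0,0,.077],tip=[.0135,0,.0435],barP=[.065,.014,.013],barPb=[.065,.014,-.013],barN=[-.05,.014,.013]).items():
    print(n,proj(C+q[0]*X+q[1]*Y+np.array([0,0,q[2]])))
hsv=cv2.cvtColor(s,cv2.COLOR_BGR2HSV);x0,y0=[int(v) for v in proj(C)-[50,45]]
m=cv2.inRange(hsv[y0:y0+80,x0:x0+95],(15,60,150),(30,255,255))
c=max(cv2.findContours(m,0,2)[0],key=cv2.contourArea)[:,0]+[x0,y0];print(cv2.minAreaRect(c.astype(np.float32)),c.min(0),c.max(0))
g=cv2.inRange(hsv[y0:y0+80,x0:x0+95],(0,0,130),(180,45,255))
for r in g[:50]:print(''.join('#' if v else '.' for v in r))
print(x0,y0)
```

```text
shift [ 0.0693  0.0101 -0.0001] turn [0.0017 0.0041 0.0016] tcp [0.4819 0.017  0.181 ] F [ 0.87 -0.02 -2.49] w 0.0275 t 15.6833
hooktop [287.5152 199.4545]
tip [282.6396 208.4448]
barP [263.2362 217.7688]
barPb [263.5264 224.8522]
barN [304.6699 223.4213]
((286.4307861328125, 227.55384826660156), (46.885128021240234, 25.5511531829834), 7.125016689300537) [264 213] [311 242]
##############..####.##.#.####.................................................................
#######################.#.##...................................................................
.........##########.##.#..###..................................................................
.............###############...................................................................
...............#############...................................................................
..................##########...................................................................
.................####.#........................................................................
.................####..##..........................
[... 3384 characters left out ...]
....................
.....................................................######....................................
.....................................................######.......................#............
......................................................##...........................##..........
...............................................................................................
...............................................................................................
...............................................................................................
...............................................................................................
237 176
```

Bar is level (slope matches) and the hook shows about 1.3 px lower than predicted. Comparing hook and pin on the same plane.

Run:
```python
from h import *
np.set_printoptions(precision=4,suppress=True)
a=np.radians(6);d=np.array([-np.cos(a),-np.sin(a),0]);n=np.array([-d[1],d[0],0]);p=np.array([.7393,.0454,0])
for k,u,v,off in[("hooktop",237+49.5,201,0),("tipend",237+45.5,176+33.5,0),("near bottom",258.3,215.7,.018),("far bottom",261.5,207.,-.018),("peg-tip?",260,209.5,0)]:
    x=onplane('side',u,v,p-n*off,n);print(k,x,(x-p)@d)
```

```text
hooktop [0.548  0.0253 0.269 ] 0.19233922071780998
tipend [0.5591 0.0265 0.2375] 0.18121078631828863
near bottom [0.6204 0.051  0.2195] 0.11763964810643063
far bottom [0.624  0.0152 0.2208] 0.11779163661074965
peg-tip? [0.6218 0.033  0.2268] 0.11819488156870936
```

Pin sits 32 mm below the hook point, so I'll raise 5 mm and slide 75 mm along +x.

Call:
{"name": "step_arm", "arguments": {"targets": "-1 0 0.002 0.01 0 0 0; -1 0.02 0.004 0.01 0 0 0; -1 0.05 0.007 0.01 0 0 0; -1 0.075 0.01 0.01 0 0 0; -1 0.095 0.012 0.01 0 0 0; -1 0.115 0.014 0.01 0 0 0; -1 0.13 0.016 0.01 0 0 0; -1 0.143 0.017 0.01 0 0 0; -1 0.149 0.018 0.01 0 0 0; -1 0.149 0.018 0.01 0 0 0"}}

```text
clock: 16.57
eef_pos: [0.5576, 0.0271, 0.187]
tool_rot: [-0.052, 0.983, 0.009, 0.176]
ft_force: [-0.3, 0.1, -1.9]
grip_width: 0.0271
grasp_force: 60.0
```

```bash
cat > look.py <<'E'
from h import *
import cv2,sys
s=bot.camera("side")[:,:,::-1];cv2.imwrite(sys.argv[1],s)
o=bot.get_obs();print(o["eef_pos"],o["ft_force"],o["ft_torque"],o["clock"])
hsv=cv2.cvtColor(s,cv2.COLOR_BGR2HSV);x0,y0,w,h=map(int,sys.argv[2:6])
for r in hsv[y0:y0+h,x0:x0+w]:print(''.join('#' if q[1]<45 and q[2]>130 else '+' if q[1]<60 and q[2]>75 else 'y' if q[2]>150 and q[0]>14 else '.' for q in r))
E
python3 look.py pics/s8.png 225 170 75 65
```

```text
[0.55697249 0.02707925 0.18686889] [-0.83541291  0.53619424 -3.04346392] [-0.08231445  0.66302701  0.01848143] 16.6167
...........................+####...........................................
..........................+#####+...................................y......
..........................+#####+..................................y.......
######+...................+#########+......................yyyyyyyyy.......
###############+...........#####++###..##.........yyyyyyyyyyyyyyyyyy.......
########################...+#########.####.yyyyyyyyyyyyyyyyyyyyyyyy........
+++#######################++####+##+#.####yyyyyyyyyyyyyyyyyyyyyyyy...++....
.........+++#######################+#.##+yyyyyyyyyyyyyyyyyyyyyyyyy...++....
..................+++##########+##+#++###yyyyyyyyyyyyyyyyyyyy........+#+...
........................+###############+yyyyyyyyyyyy.................+#+..
..........................+#############.yyy..................yy......+##+.
............................++#########+......................y........+##+
............................+####+#++...............y................
[... 3258 characters left out ...]
...##..yyy......
..............yy.....++...++...+++..................yy#+.....+#yyyyyy......
..............yy..........++...+++.............yyy...+#.....+#+yyyyyy......
..............yy.........yy....++.............yyyy....++....+#.....yy......
..............yy..............................yyyy.....y.+.+##.............
+.............yy...............................yyy.........+...............
+.............yy..............................yyyy.........................
+.............yyy..............................yyy.........................
+.............................................yyyy.........................
+..............................................yyy.........................
```

The hook sits inside the lower loop around the pin with no contact force. Pulling down slowly.

Call:
{"name": "step_arm", "arguments": {"targets": "-1 0 0 -0.006 0 0 0; -1 0 0 -0.012 0 0 0; -1 0 0 -0.018 0 0 0; -1 0 0 -0.024 0 0 0; -1 0 0 -0.03 0 0 0; -1 0 0 -0.036 0 0 0; -1 0 0 -0.042 0 0 0; -1 0 0 -0.048 0 0 0; -1 0 0 -0.054 0 0 0; -1 0 0 -0.06 0 0 0"}}

```text
clock: 17.45
eef_pos: [0.5577, 0.0271, 0.1575]
tool_rot: [-0.052, 0.983, 0.009, 0.177]
ft_force: [0.8, -0.3, 0.4]
grip_width: 0.0269
grasp_force: 60.1
```

Call:
{"name": "step_arm", "arguments": {"targets": "-1 0 0 -0.006 0 0 0; -1 0 0 -0.012 0 0 0; -1 0 0 -0.018 0 0 0; -1 0 0 -0.024 0 0 0; -1 0 0 -0.03 0 0 0; -1 0 0 -0.036 0 0 0"}}

```text
clock: 17.95
eef_pos: [0.5576, 0.0271, 0.1394]
tool_rot: [-0.052, 0.983, 0.009, 0.177]
ft_force: [-0.4, -0.1, 2.3]
grip_width: 0.0269
grasp_force: 60.4
```

Call:
{"name": "step_arm", "arguments": {"targets": "-1 0 0 -0.006 0 0 0; -1 0 0 -0.012 0 0 0; -1 0 0 -0.018 0 0 0; -1 0 0 -0.024 0 0 0; -1 0 0 -0.03 0 0 0; -1 0 0 -0.036 0 0 0"}}

```text
clock: 18.45
eef_pos: [0.5576, 0.0271, 0.1214]
tool_rot: [-0.052, 0.983, 0.009, 0.177]
ft_force: [0.6, -0.5, 5.0]
grip_width: 0.0274
grasp_force: 60.7
```

Call:
{"name": "step_arm", "arguments": {"targets": "-1 0 0 -0.006 0 0 0; -1 0 0 -0.012 0 0 0; -1 0 0 -0.018 0 0 0; -1 0 0 -0.024 0 0 0; -1 0 0 -0.024 0 0 0"}}

```text
clock: 18.87
eef_pos: [0.5559, 0.027, 0.1077]
tool_rot: [-0.052, 0.983, 0.009, 0.175]
ft_force: [-0.2, -0.2, 2.8]
grip_width: 0.027
grasp_force: 60.7
```

```bash
python3 look.py pics/s9.png 225 170 75 65
```

```text
[0.5559617  0.02702761 0.10796909] [1.04142187 0.25287714 1.01433662] [-0.01939918  0.17313051  0.01267506] 18.9167
...........................+####...........................................
..........................+#####+..........................................
..........................+#####+...................................yyyyyyy
..........................+######+.........................yyyyyyyyyyyyyyyy
...........................#######................yyyyyyyyyyyyyyyyyyyyyyyyy
...........................#######+........yyyyyyyyyyyyyyyyyyyyyyyyyyyyyyyy
...........................+#######yyyyyyyyyyyyyyyyyyyyyyyyyyyyyyyyyyyyyyyy
...........................+#######yyyyyyyyyyyyyyyyyyyyyyyyyyyyyyyyyy......
...........................+#######yyyyyyyyyyyyyyyyyyyyyyyyyy..............
...........................++######+yyyyyyyyyyyyyyyyy......................
............................+#######yyyyyyyy...................yy..........
............................+#######.......................................
............................+#######....................................
[... 3255 characters left out ...]
................
...............................####..+#.+##................................
..................................#...##+##................................
.......................................####.........................+##+...
.................y......................+##.........................+#++...
+...............yyyyyyyyy...............+##........................+++++...
+...............yyyyyyyyyyyyyyyy...y.....#+........................++++....
+...............yyyyyyyyyyyyyyyyyyyyyyy..##........................++++....
+..............yyyyyyyyyyyyyyyyyyyyyyyyy+##+yy...y................++++....y
+..............yyyyyyyyyyyyyyyyyyyyyyyy######yyyyyyy..............++++....y
```

The force rose to about 7 N on the link, then fell. The map shows the gate's diagonal below the pin with the link's pin in the crook, so it has snapped. Easing up until the chain carries the bar (Fz ≈ 0).

Call:
{"name": "step_arm", "arguments": {"targets": "-1 0 0 0.005 0 0 0; -1 0 0 0.01 0 0 0; -1 0 0 0.01 0 0 0; -1 0 0 0.01 0 0 0"}}

```text
clock: 19.25
eef_pos: [0.5575, 0.0271, 0.1147]
tool_rot: [-0.052, 0.983, 0.009, 0.177]
ft_force: [-0.7, -0.5, 1.9]
grip_width: 0.0275
grasp_force: 60.5
```

Call:
{"name": "step_arm", "arguments": {"targets": "-1 0 0 0.005 0 0 0; -1 0 0 0.01 0 0 0; -1 0 0 0.01 0 0 0; -1 0 0 0.01 0 0 0"}}

```text
clock: 19.58
eef_pos: [0.5573, 0.0271, 0.1195]
tool_rot: [-0.052, 0.983, 0.009, 0.176]
ft_force: [0.3, 0.5, 0.7]
grip_width: 0.027
grasp_force: 60.4
```

Run:
```python
from h import *
import time,cv2
for _ in range(6):
    bot.camera("side"); o=bot.get_obs();print(o["eef_pos"][2],np.round(o["ft_force"],2),np.round(o["ft_torque"],3))
s=bot.camera("side")[:,:,::-1];cv2.imwrite("pics/s10.png",s)
cv2.imwrite("pics/m10.png",cv2.resize(s[145:245,200:300],None,fx=6,fy=6,interpolation=cv2.INTER_CUBIC))
```

```text
0.11939490229385455 [-1.23  0.08  0.55] [-0.051  0.154  0.017]
0.11928104614251422 [-0.52  0.32  1.41] [-0.05   0.123 -0.009]
0.11918215178087307 [-0.71 -0.    0.65] [ 0.015  0.115 -0.03 ]
0.1191406545694492 [-0.33 -0.55  1.48] [-0.016  0.207 -0.026]
0.11913097476841969 [0.42 0.65 1.46] [-0.019  0.16   0.007]
0.11908579481574968 [0.01 0.79 1.08] [-0.019  0.139 -0.092]
```

View pics/m10.png

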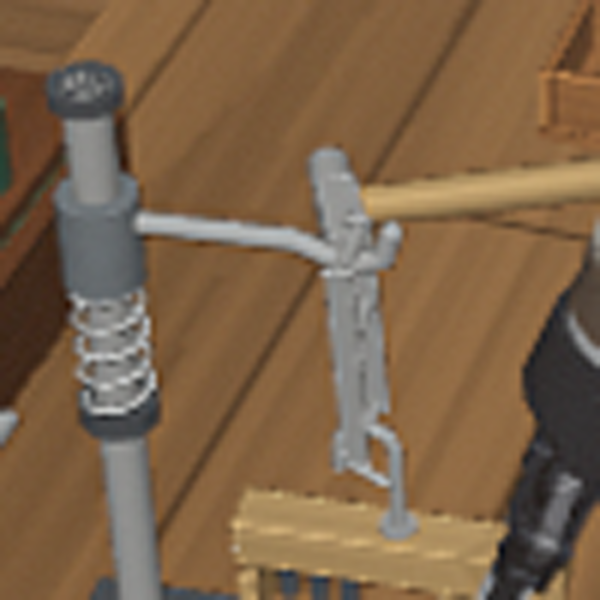

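The last view shows the collar pulled down, the hook through the lower loop (hook top (375,430)), and the gate closed below the pin, running (345,462) to (390,485). A little more easing, then release.

Call:
{"name": "step_arm", "arguments": {"targets": "-1 0 0 0.005 0 0 0; -1 0 0 0.01 0 0 0; -1 0 0 0.014 0 0 0; -1 0 0 0.014 0 0 0; -1 0 0 0.014 0 0 0"}}

```text
clock: 20.35
eef_pos: [0.5573, 0.0271, 0.1265]
tool_rot: [-0.052, 0.983, 0.009, 0.176]
ft_force: [0.1, -0.2, 0.7]
grip_width: 0.0271
grasp_force: 60.3
```

Run:
```python
from h import *
L=[]
for _ in range(6):
    bot.camera("side"); o=bot.get_obs();L.append(np.r_[o["ft_force"],o["ft_torque"]])
print(o["eef_pos"],np.round(np.mean(L,0),3))
```

```text
[0.55702583 0.02704983 0.12609725] [ 0.333  0.253  0.296 -0.04   0.287 -0.014]
```

Call:
{"name": "step_arm", "arguments": {"targets": "-0.3 0 0 0 0 0 0; -0.1 0 0 0 0 0 0; 0.2 0 0 0 0 0 0; 0.5 0 0 0 0 0 0; 0.8 0 0 0 0 0 0; 0.8 0 0 0 0 0 0; 0.8 0 0 0 0 0 0; 0.8 0 0 0 0 0 0"}}

```text
clock: 21.32
eef_pos: [0.5571, 0.0271, 0.1262]
tool_rot: [-0.052, 0.983, 0.009, 0.176]
ft_force: [-0.1, 0.7, 0.1]
grip_width: 0.077
grasp_force: 0.0
```

Call:
{"name": "step_arm", "arguments": {"targets": "0.8 -0.02 -0.002 0 0 0 0; 0.8 -0.06 -0.006 0 0 0 0; 0.8 -0.1 -0.01 0 0 0 0; 0.8 -0.15 -0.015 0 0 0 0; 0.8 -0.2 -0.02 0.02 0 0 0; 0.8 -0.25 -0.025 0.06 0 0 0; 0.8 -0.27 -0.027 0.1 0 0 0; 0.8 -0.28 -0.03 0.14 0 0 0; 0.8 -0.28 -0.03 0.16 0 0 0; 0.8 -0.28 -0.03 0.16 0 0 0"}}

```text
clock: 22.15
eef_pos: [0.4181, 0.012, 0.2092]
tool_rot: [-0.052, 0.982, 0.008, 0.179]
ft_force: [0.7, 0.1, 0.5]
grip_width: 0.077
grasp_force: 0.0
```

```bash
python3 - <<'E'
from h import *
import cv2
f=[]
for k in range(40):
    s=bot.camera("side")
    if k%8==7: f.append(s[140:260,195:300].astype(int))
for a,b in zip(f,f[1:]):print(np.abs(a-b).mean().round(3),np.abs(a-b).max())
print(bot.get_obs()["clock"])
E
python3 look.py pics/s11.png 225 160 75 75
```

```text
1.605 94
1.369 91
1.307 92
1.204 94
24.15
[0.41705669 0.01207224 0.20614723] [0.23315369 0.10259149 0.24693374] [-0.05024643  0.30443059 -0.01667827] 24.2
.................................................................y.........
.................................................................y.........
.................................................................y.........
.................................................................y.........
.................................................................y.........
.................................................................y.........
...........................................................................
...........................................................................
...........................................................................
...........................................................................
...........................+####...........................................
..........................+#####+..........................................
..........................+#####+
[... 4054 characters left out ...]
................
.............yyyyyyyyyyyyyyyyyyyyyy....#+..................................
............yyyyyyyyyyyyyyyyyyyyyyyyyy+#+..................................
............yyyyyyyyyyyyyyyyyyyyyyyyy#+###yyyyy..y.........................
............yyyyyyyyyyyyyyyyyyyyyyyyy#+####yyyyyyyyy.......................
+...........yyyyyyyyyyyyyyyyyyyyyyyy+######yyyyyyyyyyyyyy..................
+...........yyyyyyyyyyyyyyyyyyyyyyyyy#####yyyyyyyyyyyyyyyyyyyyy............
+...........yyyyyyyyyyyyyyyyyyyyyyyyyyyyyyyyyyyyyyyyyyyyyyyyyyyyyyyy.......
+...........yyyyyyyyyyyyyyyyyyyyyyyyyyyyyyyyyyyyyyyyyyyyyyyyyyyyyyyy.......
+...........yyyyyyyyyyyyyyyyyyyyyyyyyyyyyyyyyyyyyyyyyyyyyyyyyyyyyyyy.......
```

The chain hangs with the gate below the pin, but it still swings a little. Moving the arm clear and waiting.

Call:
{"name": "step_arm", "arguments": {"targets": "0.8 -0.05 0 0.05 0 0 0; 0.8 -0.1 0 0.1 0 0 0; 0.8 -0.1 0 0.1 0 0 0; 0.8 -0.1 0 0.1 0 0 0; 0.8 -0.1 0 0.1 0 0 0; 0.8 -0.1 0 0.1 0 0 0; 0.8 -0.1 0 0.1 0 0 0; 0.8 -0.1 0 0.1 0 0 0; 0.8 -0.1 0 0.1 0 0 0; 0.8 -0.1 0 0.1 0 0 0"}}

```text
clock: 25.03
eef_pos: [0.367, 0.012, 0.2556]
tool_rot: [-0.052, 0.983, 0.009, 0.176]
ft_force: [0.1, -0.4, 0.1]
grip_width: 0.0767
grasp_force: 0.0
```

Call:
{"name": "step_arm", "arguments": {"targets": "0.8 0 0 0 0 0 0; 0.8 0 0 0 0 0 0; 0.8 0 0 0 0 0 0; 0.8 0 0 0 0 0 0; 0.8 0 0 0 0 0 0; 0.8 0 0 0 0 0 0; 0.8 0 0 0 0 0 0; 0.8 0 0 0 0 0 0; 0.8 0 0 0 0 0 0; 0.8 0 0 0 0 0 0"}}

```text
clock: 25.87
eef_pos: [0.3671, 0.0121, 0.2562]
tool_rot: [-0.052, 0.983, 0.009, 0.176]
ft_force: [-1.1, 0.0, 0.2]
grip_width: 0.077
grasp_force: 0.0
```

Call:
{"name": "step_arm", "arguments": {"targets": "0.8 0 0 0 0 0 0; 0.8 0 0 0 0 0 0; 0.8 0 0 0 0 0 0; 0.8 0 0 0 0 0 0; 0.8 0 0 0 0 0 0; 0.8 0 0 0 0 0 0; 0.8 0 0 0 0 0 0; 0.8 0 0 0 0 0 0; 0.8 0 0 0 0 0 0; 0.8 0 0 0 0 0 0"}}

```text
clock: 26.7
eef_pos: [0.3671, 0.0121, 0.2562]
tool_rot: [-0.052, 0.983, 0.009, 0.176]
ft_force: [-1.0, 0.3, -0.3]
grip_width: 0.0773
grasp_force: 0.0
```

Call:
{"name": "step_arm", "arguments": {"targets": "0.8 0 0 0 0 0 0; 0.8 0 0 0 0 0 0; 0.8 0 0 0 0 0 0; 0.8 0 0 0 0 0 0; 0.8 0 0 0 0 0 0; 0.8 0 0 0 0 0 0; 0.8 0 0 0 0 0 0; 0.8 0 0 0 0 0 0; 0.8 0 0 0 0 0 0; 0.8 0 0 0 0 0 0"}}

```text
clock: 27.53
eef_pos: [0.3671, 0.012, 0.2562]
tool_rot: [-0.052, 0.983, 0.009, 0.176]
ft_force: [0.6, -0.0, -0.3]
grip_width: 0.0766
grasp_force: 0.0
```

Call:
{"name": "step_arm", "arguments": {"targets": "0.8 0 0 0 0 0 0; 0.8 0 0 0 0 0 0; 0.8 0 0 0 0 0 0; 0.8 0 0 0 0 0 0; 0.8 0 0 0 0 0 0; 0.8 0 0 0 0 0 0; 0.8 0 0 0 0 0 0; 0.8 0 0 0 0 0 0; 0.8 0 0 0 0 0 0; 0.8 0 0 0 0 0 0"}}

```text
clock: 28.37
eef_pos: [0.3671, 0.0121, 0.2562]
tool_rot: [-0.052, 0.983, 0.009, 0.176]
ft_force: [-0.1, -0.6, 0.0]
grip_width: 0.0766
grasp_force: 0.0
```

Call:
{"name": "step_arm", "arguments": {"targets": "0.8 0 0 0 0 0 0; 0.8 0 0 0 0 0 0; 0.8 0 0 0 0 0 0; 0.8 0 0 0 0 0 0; 0.8 0 0 0 0 0 0; 0.8 0 0 0 0 0 0; 0.8 0 0 0 0 0 0; 0.8 0 0 0 0 0 0; 0.8 0 0 0 0 0 0; 0.8 0 0 0 0 0 0"}}

```text
clock: 29.2
eef_pos: [0.3671, 0.0121, 0.2562]
tool_rot: [-0.052, 0.983, 0.009, 0.176]
ft_force: [-0.1, 0.8, -0.2]
grip_width: 0.0768
grasp_force: 0.0
```

```bash
cat > still.py <<'E'
from h import *
f=[]
for k in range(24):
    s=bot.camera("side")
    if k%4==3: f.append(s[140:260,195:300].astype(int))
print([(np.abs(a-b).mean().round(3),np.abs(a-b).max()) for a,b in zip(f,f[1:])],bot.get_obs()["clock"])
E
python3 still.py
```

```text
[(np.float64(1.138), np.int64(30)), (np.float64(1.139), np.int64(8)), (np.float64(1.14), np.int64(28)), (np.float64(1.15), np.int64(20)), (np.float64(1.15), np.int64(22))] 30.4
```

Differences are down at image noise. A short extra wait, then hand in.

Call:
{"name": "step_arm", "arguments": {"targets": "0.8 0 0 0 0 0 0; 0.8 0 0 0 0 0 0; 0.8 0 0 0 0 0 0; 0.8 0 0 0 0 0 0; 0.8 0 0 0 0 0 0; 0.8 0 0 0 0 0 0; 0.8 0 0 0 0 0 0; 0.8 0 0 0 0 0 0; 0.8 0 0 0 0 0 0; 0.8 0 0 0 0 0 0"}}

```text
clock: 31.23
eef_pos: [0.3671, 0.0121, 0.2562]
tool_rot: [-0.052, 0.983, 0.009, 0.176]
ft_force: [-0.5, -0.2, -0.5]
grip_width: 0.0769
grasp_force: 0.0
```

Call:
{"name": "step_arm", "arguments": {"targets": "0.8 0 0 0 0 0 0; 0.8 0 0 0 0 0 0; 0.8 0 0 0 0 0 0; 0.8 0 0 0 0 0 0; 0.8 0 0 0 0 0 0; 0.8 0 0 0 0 0 0; 0.8 0 0 0 0 0 0; 0.8 0 0 0 0 0 0; 0.8 0 0 0 0 0 0; 0.8 0 0 0 0 0 0"}}

```text
clock: 32.07
eef_pos: [0.3671, 0.0121, 0.2562]
tool_rot: [-0.052, 0.983, 0.009, 0.176]
ft_force: [-0.7, 0.8, 0.8]
grip_width: 0.0767
grasp_force: 0.0
```

Call:
{"name": "step_arm", "arguments": {"targets": "0.8 0 0 0 0 0 0; 0.8 0 0 0 0 0 0; 0.8 0 0 0 0 0 0; 0.8 0 0 0 0 0 0; 0.8 0 0 0 0 0 0; 0.8 0 0 0 0 0 0; 0.8 0 0 0 0 0 0; 0.8 0 0 0 0 0 0; 0.8 0 0 0 0 0 0; 0.8 0 0 0 0 0 0"}}

```text
clock: 32.9
eef_pos: [0.3671, 0.0121, 0.2561]
tool_rot: [-0.052, 0.983, 0.009, 0.176]
ft_force: [-0.0, 0.8, 0.3]
grip_width: 0.077
grasp_force: 0.0
```

```bash
python3 still.py; python3 look.py pics/s12.png 250 205 22 30; python3 -c "
from workcell import bot
print(bot.job_done())"
```

```text
[(np.float64(1.138), np.int64(10)), (np.float64(1.144), np.int64(12)), (np.float64(1.134), np.int64(11)), (np.float64(1.136), np.int64(10)), (np.float64(1.143), np.int64(10))] 34.1
[0.36705349 0.01205473 0.2561267 ] [-0.2545402  -0.30881685  0.60503839] [0.0132442  0.35586549 0.00392071] 34.15
.....+########........
.....+########........
......####+###........
......####+###........
......###++###........
......####+##+........
......####+#..........
......####+#..........
.....########.........
.....#####+####.......
....+#####+.###.......
....##+###+..###......
....+#+###+..+##......
....+#+####...##......
....+#+####...##......
....##.####...##......
.........###..##......
..........+#####......
............+###.yy...
..y...........##.y....
yyyyy.........##.y....
yyyyyyyyyy....#+......
yyyyyyyyyyyyy+#+......
yyyyyyyyyyyy#+###yyyyy
yyyyyyyyyyy+#+####yyyy
yyyyyyyyyyy+######yyyy
yyyyyyyyyyyy#####yyyyy
yyyyyyyyyyyyyyyyyyyyyy
yyyyyyyyyyyyyyyyyyyyyy
yyyyyyyyyyyyyyyyyyyyyy
the job is handed in; nothing more can be done
None
```

The link hangs on the peg and the tool bar hangs from its lower loop with the gate shut below the bottom pin (highest pull I read on the link was about 7 N); the chain was still and the arm clear when I handed the job in at 34 s, though I did not re-check the bystanders' positions.

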